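Set the camera boom over the illuminator and hold it for the exposure

TASK

Gently lower the amber cover of the blue-light illuminator until it is fully shut, without letting it slam. Then squeeze the grip on the camera boom so that its red lock button is pressed right in, draw the boom out until its red pointer lines up with the black line on the yellow marker clip of the scale, and finish while still holding the boom there with the button squeezed in, because it springs back if let go. Leave the marker clip where it is set and do not shift the other things on the bench.

Things in the scene. Friction and masses are not known exactly. Their poses are not given: they have to be found in the camera images.
- illuminator: White box 140 (x) x 190 (y) x 55 mm high with a glowing blue window in its top, fixed to the bench. Origin: centre of its underside; z up; its front (switch, knob) faces its -x. Its amber cover is hinged along its far (+x) top edge.
- lid (a joint): Angle of the amber cover: 0 shut flat, grows as it swings up and back, 1.7 rad at most; starts standing open at 1.1 to 1.45 rad. A stiff hinge (0.26 N m) holds it at any angle; 1 to 2 N at the free edge lowers it. Shut means below 0.03 rad.
- lid_hinge (a point): Middle of the hinge line (along the illuminator's y), 70 mm to +x of the illuminator's centre, 59 mm above the bench, at the cover's underside. The frame turns with the cover: -x points to the free edge, z out of its outer face. The cover is a plate 140 mm (hinge to edge) x 190 mm wide, 6 mm thick, amber in a black frame; it may be pushed anywhere on its outer face.
- lid_edge (a point): Middle of the cover's free edge on its outer face, 140 mm from the hinge line; a pale finger lip 60 mm wide and 5 mm thick stands 15 mm farther out. The frame turns with the cover.
- boom_stand: Fixed: black base 150 x 160 x 12 mm, 40 mm post, on it a channel 33 mm wide, 194 to 222 mm high, along the stand's y from +165 to -90 mm (its mouth). The boom slides out along the stand's -y. White scale, 10 mm ticks, along the channel's +x side to x +33 mm. Above it stand only the marker clip (227 mm) and a latch tooth (229 mm) at y -69 to -83. Origin: under the boom's axis, on the bench.
- boom (a joint): How far the boom is drawn out, m: 0 parked and latched (the start), 0.18 at most. A return spring pulls it back with 2.5 N parked and 4.7 N at the end. It is locked at 0 unless the button is in by 4 mm or more; let go, it springs home and latches again.
- boom_slide: The sliding boom: 20 mm bar with a dark upright grip block 30 (x) x 44 (y) x 56 mm high, 231 to 287 mm above the bench, lock button on its +x side. Axes as the stand's; the origin is that of the stand when parked, so use grip_point. The camera hangs under the boom 75 mm to -y of the grip, 115 to 222 mm above the bench.
- grip_point (a point): Centre of the grip block in x and y, at the height of the button's axis (258 mm above the bench); moves with the boom. x across the grip towards the button, -y the way the boom is drawn out.
- release (a joint): How far the red lock button is pushed in, m: 0 out, 0.006 fully in. It is 20 mm across, in the middle of the grip's +x face, 10 mm proud of it, pushed towards -x; spring 4 N at first, 10 N fully in. Fingers closing on the grip along x (40 mm over grip and button) with 20 N or more push it fully in. Counts as squeezed in beyond 0.0045.
- pointer (a point): Tip of the boom's red pointer, above the scale; moves with the boom. Frame parallel to the stand's.
- mark (a point): Black line on the yellow marker clip (8 mm along the scale) at its inner edge, beside the pointer's path. Frame parallel to the stand's: pointer and mark agree when they have the same y in the stand's frame, within 4 mm either way. At the start the mark lies 130 to 165 mm to the stand's -y of the pointer. The clip slides if pushed.
- petri_dish: Bystander: closed clear Petri dish, 62 mm across, 16 mm high. Origin: centre of its underside.
- tube_rack: Bystander: orange rack 50 x 130 x 34 mm with capped tubes, 47 mm high in all. Origin: centre of its underside.
- media_bottle: Bystander: clear bottle with blue cap, 70 mm across, 150 mm high. Origin: centre of its underside.
- buffer_bottle: Bystander: amber bottle with orange cap, 56 mm across, 120 mm high. Origin: centre of its underside.
- beaker: Bystander: clear beaker, 64 mm across, 85 mm high. Origin: centre of its underside.
- tip_box: Bystander: blue tip box with pale cover, 85 x 120 x 72 mm. Origin: centre of its underside.
- goggles: Bystander: orange safety goggles, 135 mm wide, arms folded out to +x, 45 mm high. Origin: centre of its underside.
- pipette: Bystander: white and blue pipette lying along its x, 230 mm long, 22 mm high. Origin: centre of its underside.
There are look-alikes about, which are no part of the job. There is more than one size of the illuminator; the job needs the middle-sized.

How it is judged:
By the outcome, as a careful person would: the job done as asked, in the order asked, and still so for the second after the job is handed in, while the arm keeps its last pose, push and grip.
It also fails if it takes over 54 s, if anything falls off the work surface, if the arm or the gripper's body presses on something with over 40 N, if the wrist force passes 120 N, or if a joint passes its speed limit or range.

ROBOT

A 7-joint arm with a two-finger parallel gripper is mounted at the origin on the work surface. World frame = base frame: x ahead of the robot, y to its left, z up, the work surface at z = 0. Lengths are in m, angles in degrees, forces in N, time in s.
With the tool pointing down it reaches from about 0.425 to 0.95 m from the base axis. Payload 16.7 kg.
Tool frame: the origin (TCP) lies on the centre line of the jaws, within the pads' length; the fingertips stand 11 mm ahead of it and the grasp point (between the pads) lies 8 mm behind it; z points along the fingers, y is the line along which they close (so a half turn about z gives the same grasp; the last joint's range is limited). The gripper opens to 94 mm and grips with 3 to 60 N. Pads are 16 mm wide; open, the fingers measure 119 mm over their backs; the gripper's body (75 mm by 177 mm) begins 78 mm behind the grasp point.
Start: joints at [-75.946, 24.414, 4.234, 92.017, -1.954, 63.644, -3.845], TCP at [0.26, 0.623, 0.179] pointing down, gripper open.
Joint ranges: [-163.25, 163.25], [-28.42, 122.38], [-70.27, 78.77], [12.13, 141.07], [-58.53, 238.53], [9.26, 117.41], [-156.51, 156.51]. Speed limits (degrees/s): [108.29, 108.29, 136.94, 136.94, 172.46, 172.46, 172.46].

INTERFACE

Orientations are given as [roll, pitch, yaw] about the fixed x, y, z axes, in that order (R = Rz(yaw) Ry(pitch) Rx(roll)).
In Python, from bench import r gives the robot as it stands. The module is installed in compiled form; this text tells all that it offers.
- The arm moves only by the shell command python3 -m crank 'ROWS'. ROWS is JSON, a list of rows, each a list of 7 numbers: the opening in per cent of the stroke, from 0 (shut) to 100 (fully open), then the shift along the tool's x, y, z in cm, then the turn, a rotation vector about the tool's x, y, z in degrees. In form: [[grip, dx, dy, dz, ax, ay, az], ...]. A call has 1 to 12 rows; each row shifts and turns the commanded pose from where the row before left it, along the tool's axes as they then stand; what a row does not reach is not made up. A row lasts 1/10 s, in which the tool goes at most 50 mm and 8.59 degrees, less where a joint would pass 70% of its speed; a pose out of reach is approached as far as the arm can. A call is refused whole if a number of a shift passes 5 or a number of a turn 8.59, either way. A call with a gripper value outside its range is refused whole. The fingers move at their own pace and stop on an object; the grip force is fixed at half the most. Time passes only in rows, so rows that do not move let the fingers close. It gives the time, the measured TCP pose, the force, the opening and the grip force at its end, in the units of the state.
- r.get_obs(): the state, without advancing time (a new reading comes with each control period).
- r.read_camera(name): name is "side" or "top"; returns the picture (420x560x3 uint8, red, green, blue); there is no depth.
- r.get_calibration(name): a dict with "K" (3x3 intrinsics, pixels), "k1" (the pictures are not rectified: a ray, as slopes to the right and down, at radius r is drawn at 1 + k1 r^2 times it, then the intrinsics apply), "view" (4x4, takes a point from world to camera coordinates). Camera axes: x right, y up, looking along -z (the intrinsics and any distortion apply to the point x, -y, -z); pixel columns grow to the right and rows downward; lengths in m; the calibration is good to about 2 mm. A picture is of the moment at which its call begins. get_calibration takes no time and is no camera call.
- r.sign_off(): hands the job in; it is judged then, once.
Trained networks look in the newest picture that a camera, given by its name, has taken for a name from the list of things; names that differ only in an ending like _2 or _b are one class to them, and where a whole thing is asked for, a point or a joint stands for the part that bears it (a point fixed in the world has none). Each returns a list of dicts, best first, with "score" (0 to 1); they miss things now and then, are a little off and sometimes report something else, mostly with a low value. They report only what shows in the picture. A call takes as long as a camera call. They do not tell look-alikes from the thing itself.
- r.masks_of(label, camera): "mask" (420x560 bool, what is visible of it) and "uv" ([column, row] in pixels, amid what is visible of it).
- r.landmark_of(label, camera): "uv" ([column, row] in pixels: a listed point, or the origin of a listed thing).
The state is a dict: "time_s": time; "joint_positions": joint angles; "joint_vel": joint speeds; "tau": joint torques, N m; "eef_pos": TCP position; "ee_rot": TCP orientation; "force": force on the tool from outside, world axes, zero at the start; "moment": the same for the moment, N m; "opening": finger opening in m; "finger_force": force on a finger pad.
Only numpy, scipy, OpenCV 4.12 (cv2) and the standard library are available. Lean on these libraries where they do the work, as an engineer would, in place of code of your own. Each camera call takes 0.05 s, during which the arm holds its last target. There are 200 camera calls.

## Working session

There is one attempt and no reset: what is moved stays moved. The work goes in short steps, Python scripts to look and compute and a shell command to move; the robot and the scene stay as the last step left them, time stands still between calls to the robot, and variables do not carry over. Pictures are saved under pics/ and viewed, at most 10 in all, crops included, and the job is handed in when it is done.

```bash
mkdir -p pics
cat > h.py <<'E'
import numpy as np, cv2
from bench import r
from scipy.spatial.transform import Rotation as R
def cal(c):
    k=r.get_calibration(c); return np.array(k["K"]),k["k1"],np.array(k["view"])
def ray(c,uv):
    K,k1,V=cal(c)
    p=cv2.undistortPoints(np.array([[uv]],float),K,np.array([k1,0,0,0.]))[0,0]
    d=V[:3,:3].T@np.array([p[0],-p[1],-1]); o=-V[:3,:3].T@V[:3,3]
    return o,d/np.linalg.norm(d)
def atz(c,uv,z):
    o,d=ray(c,uv); return o+d*(z-o[2])/d[2]
def proj(c,P):
    K,k1,V=cal(c); q=V[:3,:3]@np.array(P,float)+V[:3,3]
    x=np.array([q[0],-q[1]])/-q[2]; x=x*(1+k1*(x@x)); return (K@[x[0],x[1],1])[:2]
def tri(uv1,uv2):
    A=[];b=[]
    for c,u in(("side",uv1),("top",uv2)):
        o,d=ray(c,u);M=np.eye(3)-np.outer(d,d);A.append(M);b.append(M@o)
    x=np.linalg.lstsq(np.vstack(A),np.hstack(b),rcond=None)[0]
    return x
E
python3 - <<'E'
from h import *
np.set_printoptions(precision=3,suppress=True)
a=r.read_camera("side");b=r.read_camera("top")
cv2.imwrite("pics/s0.png",a[:,:,::-1]);cv2.imwrite("pics/t0.png",b[:,:,::-1])
for c in("side","top"):
    o,d=ray(c,(280,210));print(c,o,d)
    for l in("illuminator","lid_hinge","lid_edge","boom_stand","grip_point","pointer","mark"):
        print(c,l,[(np.round(x["uv"],1).tolist(),round(x["score"],2)) for x in r.landmark_of(l,c)])
print(r.get_obs())
E
```

```text
side [ 1.01  -0.416  1.008] [-0.467  0.383 -0.797]
side illuminator [([120.9, 258.7], 0.86), ([216.1, 222.7], 0.82), ([264.2, 260.1], 0.68)]
side lid_hinge [([217.8, 225.6], 0.92), ([135.6, 260.5], 0.85), ([280.2, 261.3], 0.7)]
side lid_edge [([262.7, 222.9], 0.87), ([206.9, 204.0], 0.84), ([90.0, 229.2], 0.77)]
side boom_stand [([327.4, 202.9], 0.62)]
side grip_point [([323.7, 154.6], 0.61)]
side pointer [([371.9, 135.8], 0.68)]
side mark [([336.6, 167.1], 0.48)]
top [ 0.305 -0.03   1.639] [ 0.141 -0.002 -0.99 ]
top illuminator [([299.0, 213.8], 0.8), ([314.8, 282.9], 0.72), ([406.0, 306.8], 0.63)]
top lid_hinge [([398.3, 277.4], 0.9), ([293.1, 190.6], 0.67)]
top lid_edge [([425.0, 336.4], 0.88), ([299.5, 199.6], 0.82), ([308.9, 294.4], 0.77)]
top boom_stand [([203.5, 220.5], 0.75), ([299.2, 200.4], 0.62)]
top grip_point [([208.6, 207.7], 0.89), ([142.9, 208.8], 0.66)]
top pointer [([140.5, 207.9], 0.87), ([249.1, 219.4], 0.3)]
top mark []
{'time_s': 0.8, 'joint_positions': array([-75.947,  24.412,   4.236,  92.016,  -1.956,  63.644,  -3.846]), 'joint_vel': array([ 0.023,  0.011, -0.046,  0.047, -0.055,  0.006, -0.033]), 'tau': array([ -0.001, -93.543,   3.662, -45.455,  -0.049,   0.013,  -0.   ]), 'eef_pos': array([0.26 , 0.623, 0.179]), 'ee_rot': array([-180.   ,   -0.003,  157.375]), 'force': array([ 0.106, -0.698,  0.122]), 'moment': array([0.063, 0.008, 0.027]), 'finger_force': 0.0, 'opening': 0.09440804001013668}
```

View pics/s0.png

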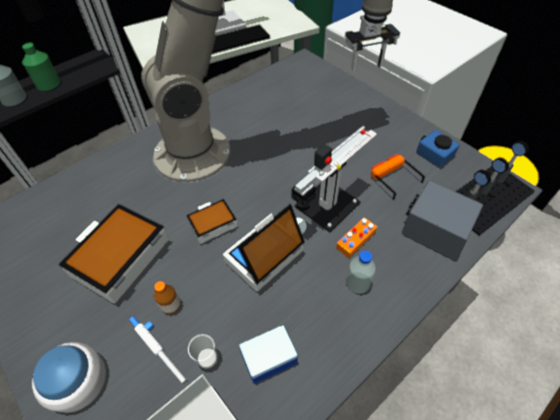

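View pics/t0.png

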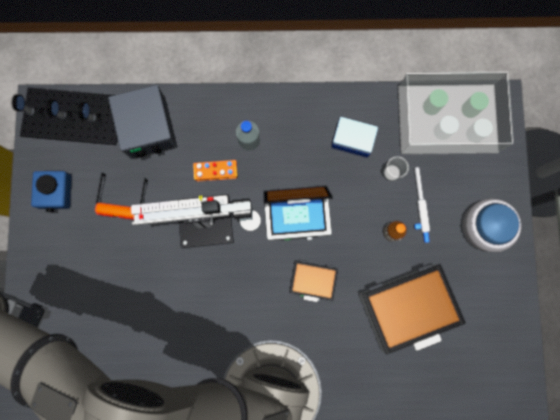

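Side picture: three illuminators: large, shut (112,250); small, shut (212,218); middle, standing open (265,250), which is (298,213) in the top view. Only the middle one has its cover open and fits the job. The boom is at (335,165) in the side view and (195,208) in the top view, and the petri dish is at (250,220) in the top view. Next I'll check these in a crop and measure.

Run:
```python
from h import *
np.set_printoptions(precision=4,suppress=True)
a=cv2.imread("pics/s0.png");b=cv2.imread("pics/t0.png")
c1=cv2.resize(b[180:255,120:340],None,fx=3.6,fy=3.6,interpolation=cv2.INTER_CUBIC)
c2=cv2.resize(a[115:295,220:400],None,fx=1.8,fy=1.8,interpolation=cv2.INTER_CUBIC)
c3=cv2.resize(a[115:205,285:385],None,fx=3.6,fy=3.6,interpolation=cv2.INTER_CUBIC)
out=np.zeros((270+324,800,3),np.uint8);out[:270,:792]=c1;out[270:,:324]=c2;out[270:,360:720]=c3
cv2.imwrite("pics/c1.png",out)
print("illum",atz("side",(264.2,260.1),0),atz("top",(299,213.8),0),tri((264.2,260.1),(299,213.8)))
print("hinge",tri((280.2,261.3),(293.1,190.6)),"edge side/top",tri((262.7,222.9),(299.5,199.6)))
print("hinge z.059",atz("side",(280.2,261.3),.059),atz("top",(293.1,190.6),.059))
print("stand",atz("side",(327.4,202.9),0),atz("top",(203.5,220.5),0))
print("grip",atz("side",(323.7,154.6),.258),atz("top",(208.6,207.7),.258))
print("pointer",atz("side",(371.9,135.8),.225),atz("top",(140.5,207.9),.225))
print("mark",atz("side",(336.6,167.1),.227))
```

```text
illum [ 0.5283 -0.0883  0.    ] [ 0.5256 -0.091   0.    ] [ 0.5267 -0.0894 -0.0015]
hinge [ 0.5876 -0.0736  0.0543] edge side/top [ 0.5372 -0.0862  0.1986]
hinge z.059 [ 0.589  -0.0765  0.059 ] [ 0.5875 -0.0722  0.059 ]
stand [0.4999 0.2042 0.    ] [0.5077 0.2023 0.    ]
grip [0.5058 0.1562 0.258 ] [0.5091 0.1529 0.258 ]
pointer [0.5226 0.3433 0.225 ] [0.5153 0.338  0.225 ]
mark [0.543  0.1722 0.227 ]
```

View pics/c1.png

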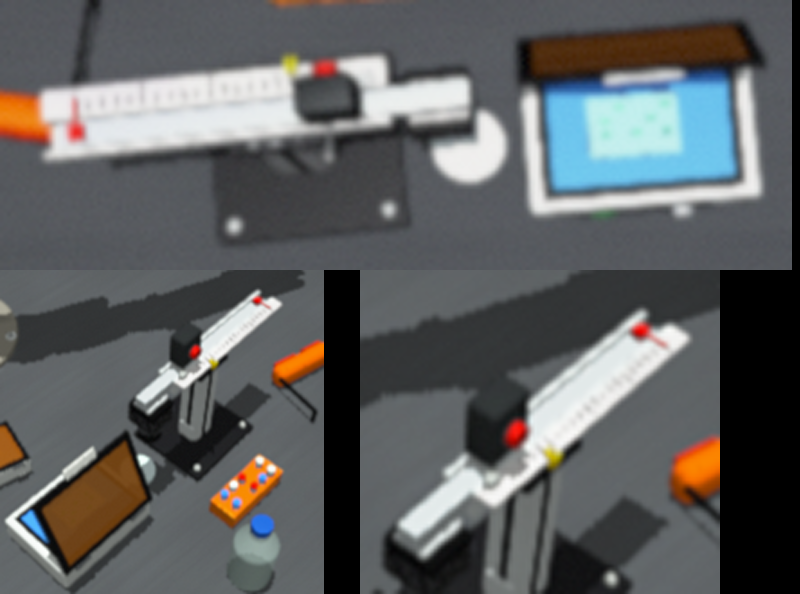

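The crop confirms the choice: the middle illuminator has its cover open at about 1.2 rad. The grip has its red button on +x, the pointer tip is near top (140.8,207.2), and the yellow clip is near top (200.6,197.2) / side (338,167). I'll refine the yaws and positions, and lift and travel at the same time.

```bash
python3 - <<'E'
from h import *
np.set_printoptions(precision=4,suppress=True)
f=lambda x,y:(120+x/3.6,180+y/3.6)
p=atz("top",f(40,92),.222);q=atz("top",f(388,56),.222)
print("scale +x edge",p,q,"yaw",np.degrees(np.arctan2(-(p-q)[0],(p-q)[1])))
p=atz("top",f(530,212),.04);q=atz("top",f(762,195),.04)
print("ill front",p,q,"yaw",np.degrees(np.arctan2(-(p-q)[0],(p-q)[1])))
p=atz("top",f(235,226),.012);q=atz("top",f(389,210),.012)
print("base screws yaw",np.degrees(np.arctan2(-(p-q)[0],(p-q)[1])))
print("pointer tip",tri((369.7,135.8),f(75,98)),"clip",tri((338.3,167),f(290,62)))
print("clip",atz("top",f(290,62),.227),atz("side",(338.3,167),.227))
print("pointer",atz("top",f(75,98),.225),atz("side",(369.7,135.8),.225))
print("grip tri",tri((323.7,154.6),(208.6,207.7)))
E
python3 -m crank '[[0,0,0,-5,0,0,0],[0,0,0,-5,0,0,0],[0,0,0,-5,0,0,0],[0,0,0,-4,0,0,0]]'
```

```text
scale +x edge [0.5223 0.3639 0.222 ] [0.5467 0.1067 0.222 ] yaw 5.432303327287174
ill front [0.4458 0.0062 0.04  ] [ 0.458  -0.1858  0.04  ] yaw 3.6579226797739355
base screws yaw 5.384818595811959
pointer tip [0.5177 0.3379 0.2248] clip [0.543  0.1794 0.2223]
clip [0.5421 0.1786 0.227 ] [0.5458 0.1759 0.227 ]
pointer [0.5171 0.3372 0.225 ] [0.5182 0.3385 0.225 ]
grip tri [0.5087 0.1525 0.2625]
time_s: 1.2
eef_pos: [0.2598, 0.6231, 0.3727]
ee_rot: [179.9, -0.0, 157.4]
force: [-0.3, 1.1, -0.2]
opening: 0.0653
finger_force: 0.0
```

```bash
python3 -m crank '[[0,0,0,0,0,0,8],[0,0,0,0,0,0,8],[0,0,0,0,0,0,8],[0,0,0,0,0,0,8],[0,0,0,0,0,0,8],[0,0,0,0,0,0,8],[0,0,0,0,0,0,8],[0,0,0,0,0,0,7.7]]'
python3 -m crank '[[0,-4,1.7,0,0,0,0],[0,-4,1.7,0,0,0,0],[0,-4,1.7,0,0,0,0],[0,-4,1.7,0,0,0,0],[0,-4,1.7,0,0,0,0],[0,-4,1.7,0,0,0,0],[0,-4,1.7,0,0,0,0],[0,-4,1.7,0,0,0,0],[0,-4,1.7,0,0,0,0],[0,-4,1.7,0,0,0,0],[0,-4,1.7,0,0,0,0],[0,0,0,0,0,0,0]]'
```

```text
time_s: 2.0
eef_pos: [0.2596, 0.623, 0.3693]
ee_rot: [-180.0, -0.0, 93.3]
force: [0.2, -0.6, -0.1]
opening: 0.0018
finger_force: 0.0
time_s: 3.2
eef_pos: [0.4767, 0.1903, 0.37]
ee_rot: [179.9, -0.0, 93.2]
force: [-0.5, -0.1, 0.4]
opening: 0.0006
finger_force: 0.0
```

```bash
python3 -m crank '[[0,-4,1.8,0,0,0,0],[0,-4,1.8,0,0,0,0],[0,-4,1.8,0,0,0,0],[0,-4,1.8,0,0,0,0],[0,-4,1.8,0,0,0,0],[0,-4,1.8,0,0,0,0],[0,-4,1.8,0,0,0,0],[0,0,0,4,0,0,0],[0,0,0,4,0,0,0],[0,0,0,0,0,0,0]]'
python3 - <<'E'
from h import *
np.set_printoptions(precision=4,suppress=True)
a=r.read_camera("side");b=r.read_camera("top")
s=cv2.resize(a[150:300,200:360],None,fx=2.5,fy=2.5,interpolation=cv2.INTER_CUBIC);t=cv2.resize(b[130:280,220:380],None,fx=2.5,fy=2.5,interpolation=cv2.INTER_CUBIC)
cv2.imwrite("pics/p1.png",np.hstack([s,t])[:,:,::-1])
for l in("lid_hinge","lid_edge"):
  for c in("side","top"):
    print(c,l,[(np.round(x["uv"],1).tolist(),round(x["score"],2)) for x in r.landmark_of(l,c)])
print(r.get_obs()["joint_positions"])
E
```

```text
time_s: 4.2
eef_pos: [0.6159, -0.0749, 0.285]
ee_rot: [-179.6, -0.0, 93.7]
force: [-1.3, -0.1, 0.2]
opening: 0.0005
finger_force: 0.0
side lid_hinge [([136.3, 261.5], 0.94), ([214.6, 229.5], 0.69), ([281.0, 260.5], 0.57), ([263.7, 222.3], 0.44)]
top lid_hinge [([315.4, 267.5], 0.91), ([398.7, 277.2], 0.71)]
side lid_edge [([91.2, 228.5], 0.89), ([203.2, 202.5], 0.76), ([263.4, 221.8], 0.62), ([386.8, 170.9], 0.21)]
top lid_edge [([423.8, 336.6], 0.95), ([310.0, 296.7], 0.93)]
[-33.3926  18.6576  45.1563  92.8662 -13.6928  74.0377  17.7311]
```

View pics/p1.png

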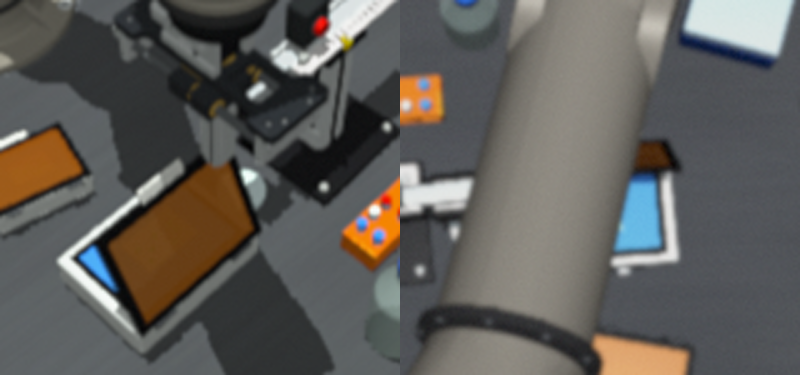

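Side crop: the fingertip hangs behind the cover, near its far-left upper corner as seen at crop (215,150). The cover is untouched. Now I lower the finger behind the cover and approach toward -x.

```bash
python3 -m crank '[[0,-0.5,0,3,0,0,0],[0,-0.5,0,3,0,0,0],[0,0,0,3,0,0,0],[0,0,0,1,0,0,0],[0,0,0,0,0,0,0],[0,0,-0.8,0,0,0,0],[0,0,-0.8,0,0,0,0],[0,0,-0.5,0,0,0,0],[0,0,-0.5,0,0,0,0],[0,0,0,0,0,0,0]]'
```

```text
time_s: 5.5
eef_pos: [0.5924, -0.087, 0.1898]
ee_rot: [180.0, -0.0, 93.7]
force: [0.0, -0.4, -0.0]
opening: 0.0004
finger_force: 0.0
```

```bash
python3 -m crank '[[0,0,-0.4,0.1,0,0,0],[0,0,-0.4,0.1,0,0,0],[0,0,-0.4,0.1,0,0,0],[0,0,-0.4,0.1,0,0,0],[0,0,-0.4,0.1,0,0,0],[0,0,-0.4,0.15,0,0,0],[0,0,-0.4,0.2,0,0,0],[0,0,-0.4,0.2,0,0,0]]'
```

```text
time_s: 6.3
eef_pos: [0.5605, -0.0891, 0.1786]
ee_rot: [-180.0, 0.0, 93.7]
force: [0.3, 0.2, -0.3]
opening: 0.0009
finger_force: 0.0
```

```bash
python3 -m crank '[[0,0,-0.4,0.2,0,0,0],[0,0,-0.4,0.2,0,0,0],[0,0,-0.4,0.2,0,0,0],[0,0,-0.4,0.2,0,0,0]]'
python3 - <<'E'
from h import *
a=r.read_camera("side")
print(proj("side",r.get_obs()["eef_pos"]))
cv2.imwrite("pics/p2.png",cv2.resize(a[170:290,200:330],None,fx=4.5,fy=4.5,interpolation=cv2.INTER_CUBIC)[:,:,::-1])
E
```

```text
time_s: 6.7
eef_pos: [0.5446, -0.0901, 0.1706]
ee_rot: [-180.0, 0.0, 93.7]
force: [0.1, -0.5, -0.1]
opening: 0.0004
finger_force: 0.0
[264.01818887 231.56599274]
```

View pics/p2.png

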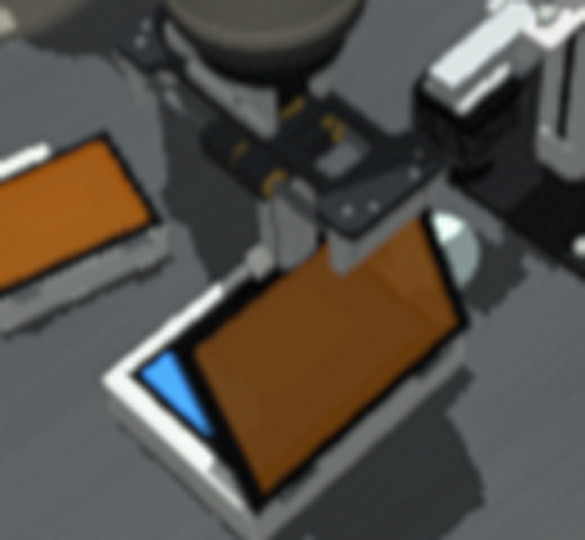

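Run:
```python
from h import *
np.set_printoptions(precision=1,suppress=True)
y=np.radians(3.7);ex=np.array([np.cos(y),np.sin(y),0]);ey=np.array([-np.sin(y),np.cos(y),0]);c=np.array([.527,-.0895,0])
print("hinge corners",[proj("side",c+.07*ex+s*.095*ey+[0,0,.062]) for s in(1,-1)], c+.07*ex)
for t in(0.8,.9,1.0,1.1,1.2,1.3):
  f=lambda d,s,n: c+.07*ex+[0,0,.059]+d*(-np.cos(t)*ex+np.sin(t)*np.array([0,0,1]))+n*(np.sin(t)*ex+np.cos(t)*np.array([0,0,1]))+s*.095*ey
  print(t,*[proj("side",f(.14,s,.006)) for s in(1,-1)],proj("side",f(.155,0,.003)))
```

```text
hinge corners [array([303.4, 243.6]), array([254.2, 286.7])] [ 0.6 -0.1  0. ]
0.8 [279.9 203.7] [226.8 245.4] [250.9 219.1]
0.9 [282.6 203.9] [229.1 246.1] [253.6 219.5]
1.0 [285.7 204.6] [231.8 247.3] [256.7 220.3]
1.1 [288.9 205.7] [234.7 249. ] [260.1 221.6]
1.2 [292.4 207.2] [238.  251.1] [263.8 223.5]
1.3 [296.1 209.2] [241.4 253.6] [267.7 225.8]
```

Run:
```python
from h import *
a=r.read_camera("side")[:,:,::-1];b=cv2.imread("pics/s0.png")
print([(np.round(x["uv"],1).tolist(),round(x["score"],2)) for x in r.landmark_of("lid_edge","side")])
f=lambda i:cv2.resize(i[190:300,225:320],(380,440),interpolation=cv2.INTER_CUBIC)
cv2.imwrite("pics/p3.png",np.hstack([f(b),f(a)]))
```

```text
[([262.1, 222.3], 0.82), ([88.6, 231.8], 0.71), ([208.8, 356.8], 0.53)]
```

View pics/p3.png

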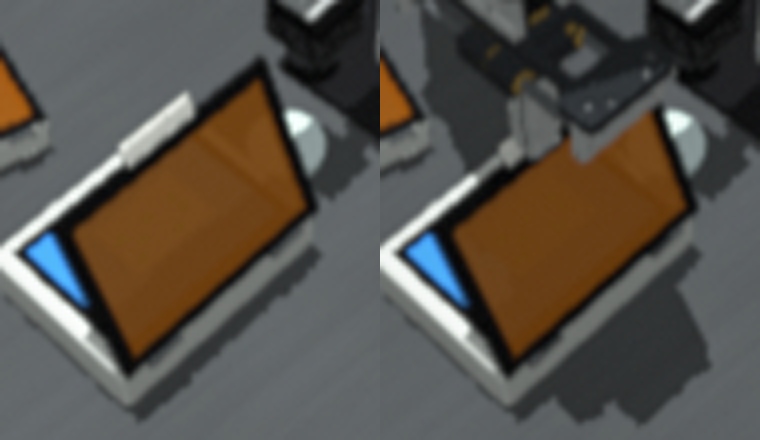

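Run:
```python
from h import *
np.set_printoptions(precision=3,suppress=True)
for n,s,t in(("edge L(+y)",(290.5,205),(267.2,201.7)),("edge R",(240,247),(331.7,198)),("hinge L",(303.5,242),(263.9,191.7)),("hinge R",(257.5,283),(327,187)),("lipL",(272,213.75),(287.5,202.8)),("lipR",(254.5,227.5),(310.3,200.8))):
    p=tri(s,t);print(n,p,proj("side",p)-s,proj("top",p)-t)
o=r.get_obs();print(o["eef_pos"],o["force"])
```

```text
edge L(+y) [0.536 0.005 0.192] [-1.189  0.205] [-0.976 -0.656]
edge R [ 0.545 -0.172  0.182] [-1.203  0.223] [-0.98  -0.513]
hinge L [0.585 0.015 0.059] [-0.078  0.014] [-0.063 -0.043]
hinge R [ 0.599 -0.17   0.063] [-1.388  0.264] [-1.109 -0.611]
lipL [ 0.53  -0.052  0.199] [-0.499  0.088] [-0.413 -0.254]
lipR [ 0.535 -0.113  0.2  ] [-0.554  0.1  ] [-0.455 -0.258]
[ 0.545 -0.09   0.171] [0.576 0.515 0.408]
```

```bash
python3 -m crank '[[0,0,-0.4,0.1,0,0,0],[0,0,-0.4,0.1,0,0,0],[0,0,-0.4,0.1,0,0,0]]'
python3 - <<'E'
from h import *
a=r.read_camera("side")[:,:,::-1]
f=lambda i:cv2.resize(i[200:260,230:305],(750,600),interpolation=cv2.INTER_CUBIC)
cv2.imwrite("pics/p4.png",f(a)); print(r.get_obs()["force"],proj("side",r.get_obs()["eef_pos"]-[0,0,.011]))
E
```

```text
time_s: 7.15
eef_pos: [0.5328, -0.091, 0.1678]
ee_rot: [180.0, 0.0, 93.7]
force: [1.1, 0.4, 0.2]
opening: 0.0003
finger_force: 0.5
[ 0.09278359 -0.86849612  0.0412524 ] [261.20844656 231.85245799]
```

View pics/p4.png

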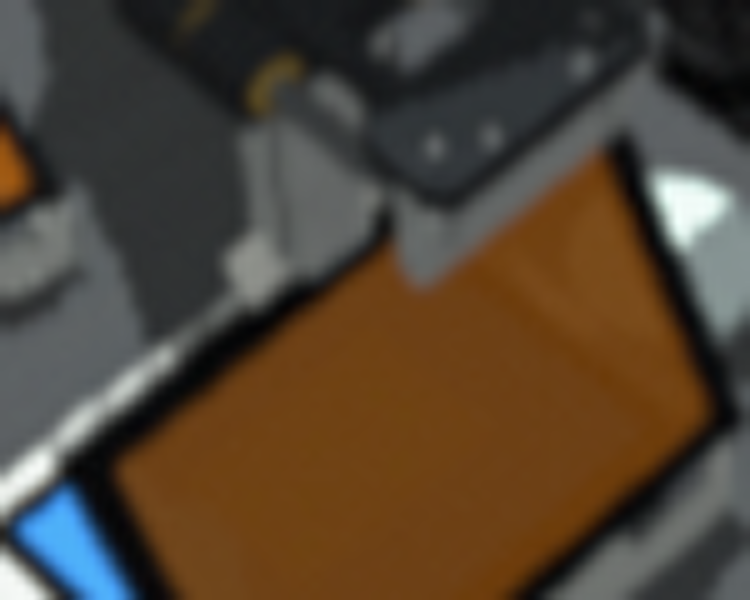

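The cover's corner has moved by about -3 px, so contact is right at the lip's tip and the fingertip sits higher than I reckoned. I'll back off, go lower and push again from a better point.

```bash
python3 -m crank '[[0,0,2.5,0,0,0,0],[0,0,2.5,0,0,0,0],[0,0,2,0,0,0,0],[0,0,0,1.7,0,0,0],[0,0,0,1.7,0,0,0],[0,0,0,0,0,0,0],[0,0,-0.6,0,0,0,0],[0,0,-0.6,0,0,0,0],[0,0,-0.6,0,0,0,0],[0,0,0,0,0,0,0]]'; python3 -m crank '[[0,0,-0.4,0,0,0,0],[0,0,-0.4,0,0,0,0],[0,0,-0.4,0,0,0,0]]'
```

```text
time_s: 8.2
eef_pos: [0.5842, -0.0876, 0.1345]
ee_rot: [180.0, -0.0, 93.7]
force: [-0.7, -0.5, 0.5]
opening: 0.0006
finger_force: 0.0
time_s: 8.5
eef_pos: [0.5726, -0.0883, 0.1338]
ee_rot: [-180.0, 0.0, 93.7]
force: [0.9, -1.2, 0.1]
opening: 0.0006
finger_force: 0.0
```

```bash
python3 -m crank '[[0,0,-0.4,0.1,0,0,0],[0,0,-0.4,0.1,0,0,0],[0,0,-0.4,0.2,0,0,0],[0,0,-0.4,0.2,0,0,0],[0,0,-0.4,0.2,0,0,0],[0,0,-0.4,0.2,0,0,0],[0,0,-0.4,0.2,0,0,0],[0,0,-0.4,0.2,0,0,0]]'
python3 - <<'E'
from h import *
a=r.read_camera("side")[:,:,::-1]
print(r.get_obs()["force"],[(np.round(x["uv"],1).tolist(),round(x["score"],2)) for x in r.landmark_of("lid_edge","side")])
f=lambda i:cv2.resize(i[190:300,225:320],(570,660)[:2],interpolation=cv2.INTER_CUBIC)[:600]
cv2.imwrite("pics/p5.png",f(a))
E
```

```text
time_s: 9.3
eef_pos: [0.5408, -0.0904, 0.1196]
ee_rot: [180.0, 0.0, 93.7]
force: [2.7, -0.4, -0.2]
opening: 0.0002
finger_force: 0.8
[ 0.68917118 -0.35510654 -0.70758959] [([205.0, 204.5], 0.93), ([256.9, 221.2], 0.69)]
```

View pics/p5.png

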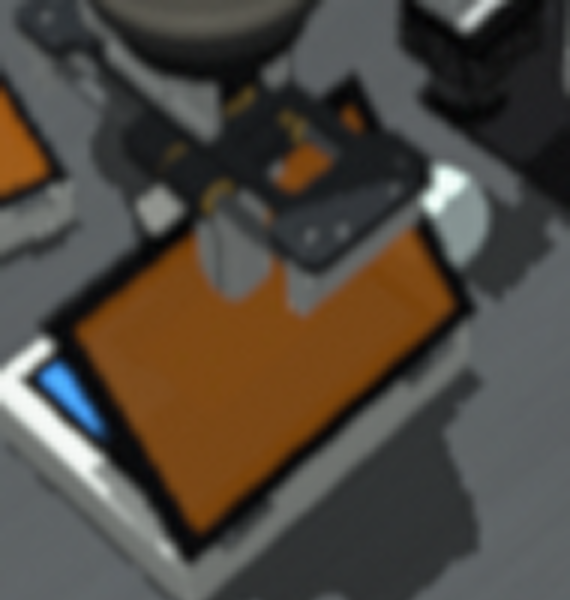

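The picture shows the finger now in front of the cover, at about crop (235,290), pushing it down. The cover is at about 1.0 rad. I continue slowly along the arc.

```bash
python3 -m crank '[[0,0,-0.3,0.1,0,0,0],[0,0,-0.3,0.1,0,0,0],[0,0,-0.3,0.1,0,0,0],[0,0,-0.3,0.1,0,0,0],[0,0,-0.3,0.1,0,0,0],[0,0,-0.3,0.1,0,0,0],[0,0,-0.3,0.1,0,0,0],[0,0,-0.3,0.1,0,0,0],[0,0,-0.3,0.1,0,0,0],[0,0,-0.3,0.1,0,0,0],[0,0,-0.3,0.1,0,0,0],[0,0,-0.3,0.1,0,0,0]]'
python3 -m crank '[[0,0,-0.2,0.1,0,0,0],[0,0,-0.2,0.1,0,0,0],[0,0,-0.2,0.1,0,0,0],[0,0,-0.2,0.1,0,0,0],[0,0,-0.2,0.1,0,0,0],[0,0,-0.2,0.1,0,0,0]]'
```

```text
time_s: 10.6
eef_pos: [0.5048, -0.0927, 0.1077]
ee_rot: [-180.0, 0.0, 93.7]
force: [1.2, 0.0, 0.5]
opening: 0.0005
finger_force: 0.6
time_s: 11.2
eef_pos: [0.4929, -0.0935, 0.1017]
ee_rot: [-180.0, 0.0, 93.7]
force: [1.0, 0.4, 1.3]
opening: 0.0003
finger_force: 0.5
```

```bash
python3 -m crank '[[0,0,-0.05,0.2,0,0,0],[0,0,-0.05,0.2,0,0,0],[0,0,-0.05,0.2,0,0,0],[0,0,-0.05,0.2,0,0,0],[0,0,-0.05,0.2,0,0,0],[0,0,-0.05,0.2,0,0,0],[0,0,-0.05,0.2,0,0,0],[0,0,-0.05,0.2,0,0,0],[0,0,0,0.2,0,0,0],[0,0,0,0.2,0,0,0]]'
```

```text
time_s: 12.2
eef_pos: [0.4891, -0.0937, 0.0816]
ee_rot: [180.0, 0.0, 93.7]
force: [0.1, -0.7, 0.5]
opening: 0.0005
finger_force: 0.5
```

```bash
python3 -m crank '[[0,0,0,0.15,0,0,0],[0,0,0,0.15,0,0,0],[0,0,0,0.1,0,0,0],[0,0,0,0,0,0,0]]'
```

```text
time_s: 12.6
eef_pos: [0.489, -0.0937, 0.0776]
ee_rot: [-180.0, 0.0, 93.7]
force: [0.7, 0.3, -0.9]
opening: 0.0004
finger_force: 0.0
```

```bash
python3 -m crank '[[0,0,0,0.1,0,0,0],[0,0,0,0.1,0,0,0],[0,0,0,0.1,0,0,0],[0,0,0,0.1,0,0,0]]';python3 -m crank '[[0,0,0,0.1,0,0,0],[0,0,0,0.1,0,0,0],[0,0,0,0.1,0,0,0]]'
```

```text
time_s: 13.0
eef_pos: [0.4891, -0.0937, 0.0737]
ee_rot: [-180.0, 0.0, 93.7]
force: [-0.4, 0.4, 1.9]
opening: 0.0008
finger_force: 0.5
time_s: 13.3
eef_pos: [0.489, -0.0937, 0.0707]
ee_rot: [-180.0, -0.0, 93.7]
force: [-0.6, 0.6, 0.9]
opening: 0.0005
finger_force: 0.5
```

```bash
python3 -m crank '[[0,0,0,0.1,0,0,0],[0,0,0,0.1,0,0,0],[0,0,0,0.1,0,0,0],[0,0,0,0.1,0,0,0]]';python3 -m crank '[[0,0,0,0.1,0,0,0],[0,0,0,0.1,0,0,0],[0,0,0,0.1,0,0,0]]'
```

```text
time_s: 13.7
eef_pos: [0.489, -0.0937, 0.0667]
ee_rot: [-180.0, 0.0, 93.7]
force: [-0.6, -0.2, 0.8]
opening: 0.0006
finger_force: 0.5
time_s: 14.0
eef_pos: [0.4891, -0.0937, 0.0637]
ee_rot: [-180.0, 0.0, 93.7]
force: [-0.6, 1.2, 0.8]
opening: 0.0003
finger_force: 0.5
```

```bash
python3 -m crank '[[0,0,0,0.1,0,0,0],[0,0,0,0.1,0,0,0],[0,0,0,0.1,0,0,0]]';python3 -m crank '[[0,0,0,0.1,0,0,0],[0,0,0,0.1,0,0,0],[0,0,0,0.1,0,0,0]]'
python3 - <<'E'
from h import *
a=r.read_camera("side")[:,:,::-1]
print(r.get_obs()["force"],[(np.round(x["uv"],1).tolist(),round(x["score"],2)) for x in r.landmark_of("lid_edge","side")])
y=np.radians(3.7);ex=np.array([np.cos(y),np.sin(y),0]);ey=np.array([-np.sin(y),np.cos(y),0]);c=np.array([.524,-.087,0])
for t in(0,.05,.1,.2,.3):print(t,proj("side",c+.07*ex+[0,0,.059]+.14*(-np.cos(t)*ex+np.sin(t)*np.array([0,0,1]))+.006*np.array([0,0,1])))
cv2.imwrite("pics/p6.png",cv2.resize(a[190:300,215:325],(600,600),interpolation=cv2.INTER_CUBIC))
E
```

```text
time_s: 14.3
eef_pos: [0.489, -0.0937, 0.0607]
ee_rot: [-180.0, 0.0, 93.7]
force: [-1.0, -0.4, 1.5]
opening: 0.0005
finger_force: 0.5
time_s: 14.6
eef_pos: [0.489, -0.0937, 0.0577]
ee_rot: [-180.0, 0.0, 93.7]
force: [0.3, -0.2, 0.4]
opening: 0.0008
finger_force: 0.5
[-0.27111743 -0.85927616  1.0700215 ] [([207.0, 204.9], 0.88), ([88.9, 232.4], 0.84), ([243.1, 226.2], 0.79)]
0 [246.04011053 232.89005669]
0.05 [245.8654166  231.58107922]
0.1 [245.76973094 230.3329495 ]
0.2 [245.8209795  228.03383471]
0.3 [246.20379895 226.02172789]
```

View pics/p6.png

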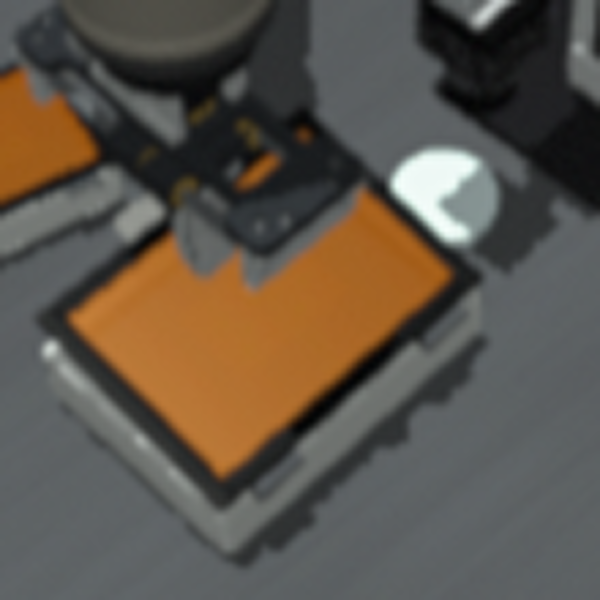

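The cover is nearly shut, about 0.1–0.2 rad open by its front edge at crop (45,320). I keep going gently until it seats and the force rises.

```bash
python3 -m crank '[[0,0,0,0.1,0,0,0],[0,0,0,0.1,0,0,0],[0,0,0,0.1,0,0,0],[0,0,0,0.1,0,0,0]]';python3 -m crank '[[0,0,0,0.1,0,0,0],[0,0,0,0.1,0,0,0],[0,0,0,0.1,0,0,0]]';python3 -m crank '[[0,0,0,0.1,0,0,0],[0,0,0,0.1,0,0,0],[0,0,0,0.1,0,0,0]]'
```

```text
time_s: 15.1
eef_pos: [0.489, -0.0937, 0.0537]
ee_rot: [-180.0, 0.0, 93.7]
force: [-0.6, -0.4, 0.5]
opening: 0.0004
finger_force: 0.4
time_s: 15.4
eef_pos: [0.4891, -0.0937, 0.0507]
ee_rot: [-180.0, 0.0, 93.7]
force: [-1.1, -0.0, 1.0]
opening: 0.0004
finger_force: 0.4
time_s: 15.7
eef_pos: [0.489, -0.0937, 0.0477]
ee_rot: [-180.0, 0.0, 93.7]
force: [-0.1, -1.1, 1.6]
opening: 0.0003
finger_force: 0.4
```

```bash
python3 -m crank '[[0,0,0,0.1,0,0,0],[0,0,0,0.1,0,0,0],[0,0,0,0.1,0,0,0]]';python3 -m crank '[[0,0,0,0.1,0,0,0],[0,0,0,0.1,0,0,0]]'
python3 - <<'E'
from h import *
r.read_camera("side");print(r.get_obs()["force"],[(np.round(x["uv"],1).tolist(),round(x["score"],2)) for x in r.landmark_of("lid_edge","side")])
E
```

```text
time_s: 16.0
eef_pos: [0.489, -0.0937, 0.0447]
ee_rot: [-180.0, 0.0, 93.7]
force: [-0.4, 0.3, 1.6]
opening: 0.0006
finger_force: 0.4
time_s: 16.2
eef_pos: [0.4891, -0.0937, 0.0427]
ee_rot: [-180.0, 0.0, 93.7]
force: [-0.4, 0.5, 0.9]
opening: 0.0005
finger_force: 0.4
[ 0.66803779  1.16554231 -0.5446984 ] [([242.4, 229.5], 0.9), ([205.5, 204.2], 0.71), ([89.2, 228.4], 0.63), ([265.8, 260.4], 0.52)]
```

```bash
python3 -m crank '[[0,0,0,0.1,0,0,0],[0,0,0,0.1,0,0,0],[0,0,0,0.1,0,0,0]]';python3 -m crank '[[0,0,0,0.1,0,0,0],[0,0,0,0.1,0,0,0]]';python3 -m crank '[[0,0,0,0.1,0,0,0],[0,0,0,0.1,0,0,0]]'
```

```text
time_s: 16.6
eef_pos: [0.489, -0.0937, 0.0397]
ee_rot: [-180.0, 0.0, 93.7]
force: [-0.9, -0.4, 0.8]
opening: 0.0006
finger_force: 0.4
time_s: 16.8
eef_pos: [0.4892, -0.0937, 0.0385]
ee_rot: [180.0, -0.1, 93.7]
force: [-13.8, 3.4, 48.3]
opening: 0.0003
finger_force: 24.2
time_s: 17.0
eef_pos: [0.4893, -0.0938, 0.038]
ee_rot: [180.0, -0.1, 93.6]
force: [-29.4, 6.2, 96.2]
opening: 0.0003
finger_force: 47.7
```

```bash
python3 -m crank '[[0,0,0,-0.2,0,0,0]]'; python3 -m crank '[[0,0,0,-1,0,0,0],[0,0,0,-3,0,0,0],[0,0,0,-5,0,0,0],[0,0,0,-5,0,0,0],[0,0,0,-5,0,0,0],[0,0,0,-5,0,0,0],[60,0,0,-5,0,0,0],[60,0,0,-2,0,0,0],[60,0,0,0,0,0,0]]'
python3 - <<'E'
from h import *
np.set_printoptions(precision=3,suppress=True)
o=r.get_obs();print(o["opening"],o["eef_pos"])
a=r.read_camera("side");b=r.read_camera("top")
for c in("side","top"):
  for l in("lid_edge","lid_hinge","grip_point","pointer","mark"):
    print(c,l,[(np.round(x["uv"],1).tolist(),round(x["score"],2)) for x in r.landmark_of(l,c)])
cv2.imwrite("pics/s7.png",a[:,:,::-1]);cv2.imwrite("pics/t7.png",b[:,:,::-1])
E
```

```text
time_s: 17.1
eef_pos: [0.489, -0.0937, 0.0391]
ee_rot: [180.0, -0.1, 93.6]
force: [-4.4, 0.6, 5.5]
opening: 0.0006
finger_force: 3.0
time_s: 18.0
eef_pos: [0.4904, -0.0939, 0.3507]
ee_rot: [179.7, -0.1, 93.7]
force: [0.6, 0.4, -0.7]
opening: 0.0211
finger_force: 0.0
0.021069404963758212 [ 0.49  -0.094  0.351]
side lid_edge [([87.4, 231.8], 0.87), ([205.7, 203.0], 0.65), ([245.9, 229.0], 0.64)]
side lid_hinge [([280.3, 259.4], 0.95), ([218.1, 228.2], 0.87), ([137.2, 261.6], 0.83)]
side grip_point [([324.3, 156.3], 0.85), ([353.2, 243.1], 0.16)]
side pointer [([373.2, 136.6], 0.69)]
side mark [([337.5, 168.0], 0.59)]
top lid_edge [([425.6, 338.6], 0.76)]
top lid_hinge [([403.2, 279.3], 0.69), ([293.0, 193.1], 0.61)]
top grip_point [([209.8, 207.2], 0.56)]
top pointer [([139.0, 210.2], 0.93)]
top mark []
```

The hard stop at 96 N came with the cover fully down, and I've backed off. Next I move over the grip and check both the cover and the finger height.

```bash
python3 -m crank '[[85,0,0,0,0,0,-1.7],[85,4.1,0.7,0,0,0,0],[85,4.1,0.7,0,0,0,0],[85,4.1,0.7,0,0,0,0],[85,4.1,0.7,0,0,0,0],[85,4.1,0.7,0,0,0,0],[85,4,0.7,0,0,0,0],[85,0,0,0,0,0,0],[85,0,0,0,0,0,0]]'
python3 - <<'E'
from h import *
np.set_printoptions(precision=3,suppress=True)
o=r.get_obs();P=np.array(o["eef_pos"]);print(o["opening"],P,o["joint_positions"])
a=r.read_camera("side")[:,:,::-1].copy();b=r.read_camera("top")[:,:,::-1]
T=R.from_euler("xyz",o["ee_rot"],degrees=True).as_matrix()
u=proj("side",P);print("tcp px",u)
for s in(1,-1):
  for z in (0.011,0,-.02,-.04): print(s,z,proj("side",P+T@[0,s*o["opening"]/2,z]))
x0,y0=int(u[0])-50,max(int(u[1])-40,0)
c1=cv2.resize(a[y0:y0+90,x0:x0+100],(500,450),interpolation=cv2.INTER_CUBIC)
for s in(1,-1):
  for z in (0.011,0):
    q=(proj("side",P+T@[0,s*o["opening"]/2,z])-[x0,y0]+.5)*5; cv2.circle(c1,(int(q[0]),int(q[1])),2,(0,255,0),-1)
c2=cv2.resize(a[190:300,215:325],(300,300),interpolation=cv2.INTER_CUBIC)
out=np.zeros((450,800,3),np.uint8);out[:,:500]=c1;out[:300,500:]=c2
cv2.imwrite("pics/p7.png",out);print(x0,y0)
E
```

```text
time_s: 19.5
eef_pos: [0.5078, 0.1546, 0.3474]
ee_rot: [-180.0, 0.1, 95.5]
force: [0.5, -0.2, -0.4]
opening: 0.0795
finger_force: 0.0
0.07952298840199067 [0.508 0.155 0.347] [-56.75    3.8    35.337  98.555  -2.195  78.403 -15.502]
tcp px [326.255 130.017]
1 0.011 [338.19  140.593]
1 0 [338.626 137.302]
1 -0.02 [339.44  131.167]
1 -0.04 [340.279 124.83 ]
-1 0.011 [314.081 126.289]
-1 0 [314.295 122.988]
-1 -0.02 [314.694 116.841]
-1 -0.04 [315.105 110.499]
276 90
```

View pics/p7.png

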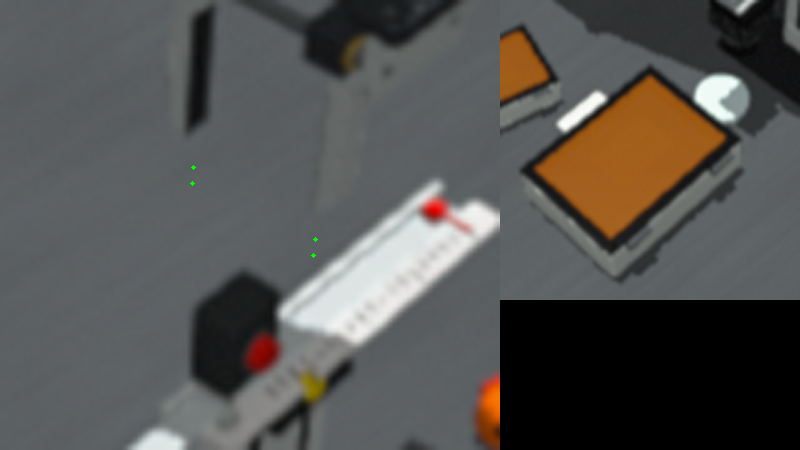

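The cover lies flat and shut (crop right). The fingertips (190,133) and (320,210) are about 31 mm higher than the reported pose implies, which agrees with the cover contact at z .0387. So I descend to a reported z of about 0.214, which puts the grasp point at 0.258.

```bash
python3 -m crank '[[85,-0.1,0.2,3.5,0,0,0],[85,0,0,3.5,0,0,0],[85,0,0,3,0,0,0],[85,0,0,2,0,0,0],[85,0,0,1.3,0,0,0],[85,0,0,0,0,0,0]]'; python3 -m crank '[[0,0,0,0,0,0,0],[0,0,0,0,0,0,0],[0,0,0,0,0,0,0],[0,0,0,0,0,0,0],[0,0,0,0,0,0,0],[0,0,0,0,0,0,0],[0,0,0,0,0,0,0],[0,0,0,0,0,0,0]]'
```

```text
time_s: 20.2
eef_pos: [0.5095, 0.1523, 0.2139]
ee_rot: [-179.9, 0.0, 95.3]
force: [-0.0, 0.5, -0.3]
opening: 0.0803
finger_force: 0.0
time_s: 21.0
eef_pos: [0.5096, 0.1534, 0.2152]
ee_rot: [-180.0, -0.0, 95.4]
force: [-6.4, -0.1, 8.6]
opening: 0.0324
finger_force: 30.0
```

```bash
python3 -m crank '[[0,-0.5,0,-0.1,0,0,0],[0,-0.8,-0.1,0,0,0,0],[0,-1,0,0,0,0,0],[0,-1,0,0,0,0,0],[0,-1,0,0,0,0,0],[0,0,0,0,0,0,0]]'
python3 - <<'E'
from h import *
r.read_camera("side");r.read_camera("top")
for c in("side","top"):
  for l in("grip_point","pointer","mark"):
    print(c,l,[(np.round(x["uv"],1).tolist(),round(x["score"],2)) for x in r.landmark_of(l,c)])
E
```

```text
time_s: 21.6
eef_pos: [0.5136, 0.1092, 0.2154]
ee_rot: [179.9, 0.0, 95.3]
force: [6.9, 3.0, -14.6]
opening: 0.0313
finger_force: 30.0
side grip_point [([311.5, 163.5], 0.98)]
side pointer [([363.8, 144.9], 0.64)]
side mark [([292.1, 226.6], 0.6), ([336.1, 165.4], 0.4)]
top grip_point [([419.3, 216.1], 0.65)]
top pointer [([155.0, 206.3], 0.67)]
top mark []
```

```bash
python3 -m crank '[[0,-1,0.05,0.06,0,0,0],[0,-1,0,0,0,0,0],[0,-1,0,0,0,0,0],[0,-1,0,0,0,0,0],[0,-1,0,0,0,0,0]]'; python3 -m crank '[[0,-1,0,0,0,0,0],[0,-1,0,0,0,0,0],[0,-1,0,0,0,0,0],[0,-1,0,0,0,0,0],[0,0,0,0,0,0,0]]'
```

```text
time_s: 22.5
eef_pos: [0.5184, 0.06, 0.2153]
ee_rot: [180.0, -0.0, 95.4]
force: [1.7, 5.2, -0.5]
opening: 0.032
finger_force: 30.0
time_s: 23.0
eef_pos: [0.5224, 0.0192, 0.2153]
ee_rot: [179.9, 0.0, 95.3]
force: [2.7, 3.7, -1.1]
opening: 0.0316
finger_force: 30.0
```

```bash
cat > col.py <<'E'
from h import *
np.set_printoptions(precision=4,suppress=True)
yw=np.radians(5.4);sx=np.array([np.cos(yw),np.sin(yw),0]);sy=np.array([-np.sin(yw),np.cos(yw),0])
def comps(img,c,box):
    i=img.astype(float);Rr,G,B=i[...,0],i[...,1],i[...,2]
    for n,w,z in(("red",np.clip(Rr-np.maximum(G,B)-45,0,None)*(np.abs(G-B)<50),.227),("yel",np.clip(np.minimum(Rr,G)-B-35,0,None)*(Rr-G<60),.227)):
        m=(w>0).astype(np.uint8);m2=np.zeros_like(m);x0,y0,x1,y1=box;m2[y0:y1,x0:x1]=m[y0:y1,x0:x1]
        k,lab,st,_=cv2.connectedComponentsWithStats(m2)
        for j in range(1,k):
            if st[j,4]<2: continue
            ys,xs=np.nonzero(lab==j);ww=w[ys,xs];uv=((xs*ww).sum()/ww.sum(),(ys*ww).sum()/ww.sum())
            p=atz(c,uv,z);print(c,n,np.round(uv,1),st[j,:5],"P",p,"stand",np.round([p@sx,p@sy],4))
E
python3 - <<'E'
from col import *
print("START");comps(cv2.imread("pics/s0.png")[:,:,::-1],"side",(290,120,385,185));comps(cv2.imread("pics/t0.png")[:,:,::-1],"top",(125,190,260,225))
print("NOW");a=r.read_camera("side");b=r.read_camera("top");cv2.imwrite("pics/s8.png",a[:,:,::-1]);cv2.imwrite("pics/t8.png",b[:,:,::-1])
comps(a,"side",(270,120,385,200));comps(b,"top",(125,190,260,225))
for c in("side","top"):
  for l in("grip_point","pointer","mark"):
    print(c,l,[(np.round(x["uv"],1).tolist(),round(x["score"],2)) for x in r.landmark_of(l,c)])
E
```

```text
START
side red [362.8 131.4] [360 129  10   7  27] P [0.493 0.336 0.227] stand [0.5225 0.2881]
side red [327.9 159.6] [325 156   7   9  41] P [0.5068 0.1745 0.227 ] stand [0.521 0.126]
side red [377.3 164.3] [372 161  13   9  23] P [0.6103 0.264  0.227 ] stand [0.6325 0.2054]
side red [373.7 176.2] [371 171   6   9  18] P [0.6329 0.2227 0.227 ] stand [0.6511 0.1621]
side red [381.6 175.8] [378 175   7   3   8] P [0.6462 0.2399 0.227 ] stand [0.6659 0.178 ]
side yel [338.2 166.6] [336 164   6   6  24] P [0.5446 0.177  0.227 ] stand [0.5588 0.1249]
top red [209.8 198.5] [207 196   7   6  32] P [0.5383 0.1541 0.227 ] stand [0.5504 0.1027]
top red [129.  215.2] [125 206  10  14  39] P [0.4958 0.3673 0.227 ] stand [0.5281 0.319 ]
top red [140.6 215.7] [138 208   6  12  35] P [0.4941 0.3367 0.227 ] stand [0.5236 0.2887]
top yel [200.2 197.2] [198 195   5   6  24] P [0.5421 0.1796 0.227 ] stand [0.5566 0.1278]
NOW
side red [334.7 155.1] [332 153  10   7  31] P [0.5068 0.2017 0.227 ] stand [0.5236 0.1531]
side red [377.1 164.4] [372 161  13   9  23] P [0.6104 0.2632 0.227 ] stand [0.6324 0.2
[... 242 characters left out ...]
6 0.0262 0.227 ] stand [ 0.5207 -0.0229]
side yel [304.2 155.6] [302 154   6   4  14] P [0.4511 0.136  0.227 ] stand [0.4619 0.093 ]
side yel [338.2 166.6] [336 164   6   6  25] P [0.5446 0.177  0.227 ] stand [0.5588 0.1249]
top red [191.1 210.4] [189 203   5  11  37] P [0.507  0.2034 0.227 ] stand [0.5239 0.1548]
top red [129.  215.2] [125 206  10  14  41] P [0.4956 0.3672 0.227 ] stand [0.528 0.319]
top yel [200.2 197.2] [198 195   5   6  24] P [0.5422 0.1796 0.227 ] stand [0.5567 0.1278]
side grip_point [([290.1, 183.1], 0.76)]
side pointer [([344.1, 161.6], 0.92)]
side mark [([355.0, 243.0], 0.72), ([337.1, 165.0], 0.43)]
top grip_point []
top pointer [([193.4, 204.6], 0.61)]
top mark []
```

```bash
python3 -m crank '[[0,-0.9,0,0,0,0,0],[0,-0.9,0,0,0,0,0],[0,-0.8,0,0,0,0,0],[0,0,0,0,0,0,0],[0,0,0,0,0,0,0]]'
python3 - <<'E'
from col import *
a=r.read_camera("side");b=r.read_camera("top");cv2.imwrite("pics/s9.png",a[:,:,::-1]);cv2.imwrite("pics/t9.png",b[:,:,::-1])
comps(a,"side",(315,120,365,180));comps(b,"top",(180,190,225,225))
for c in("side","top"):
  for l in("pointer","mark"):
    for x in r.landmark_of(l,c):
      p=atz(c,x["uv"],.226);print(c,l,np.round(x["uv"],1),round(x["score"],2),[p@sx,p@sy])
print("side R-G patch");print(a[160:176,326:346,0].astype(int)-a[160:176,326:346,1]);print("R-B");print(a[160:176,326:346,1].astype(int)-a[160:176,326:346,2])
print("top R-G");print(b[192:214,190:208,0].astype(int)-b[192:214,190:208,1]);print("G-B");print(b[192:202,190:208,1].astype(int)-b[192:202,190:208,2])
E
```

```text
time_s: 23.9
eef_pos: [0.5247, -0.0049, 0.2153]
ee_rot: [180.0, -0.0, 95.4]
force: [3.6, 4.4, 0.7]
opening: 0.032
finger_force: 30.0
side red [329.3 159.5] [326 157  11   8  33] P [0.509 0.178 0.227] stand [0.5235 0.1293]
side yel [338.2 166.6] [336 164   6   6  24] P [0.5445 0.177  0.227 ] stand [0.5587 0.1249]
top red [200.5 209.8] [198 205   6   8  30] P [0.5082 0.1784 0.227 ] stand [0.5228 0.1298]
top yel [200.2 197.2] [198 195   5   6  25] P [0.5421 0.1797 0.227 ] stand [0.5566 0.1279]
side pointer [336.  164.3] 0.61 [np.float64(0.5483538261814049), np.float64(0.1283018619954895)]
side mark [335.8 166.3] 0.56 [np.float64(0.5527232902358936), np.float64(0.12197761125927613)]
top pointer [200.3 203.1] 0.66 [np.float64(0.5409838295163755), np.float64(0.12893987040796484)]
top mark [295.4 190.4] 0.74 [np.float64(0.5487558935701433), np.float64(-0.12609543222242162)]
side R-G patch
[[ 46 138 198 218 199 128  46   2  -6  -6  -3  -2   1   0   0   0   0   0
    2   2]
 [ 17  50  93 130 108  92  77  35   3  -2  -2  -1   1   0   1   1   1   1
    2   1]
 [ -3   4  20  38  24  22  54  65  
[... 4234 characters left out ...]
 -4  -5  -5  -4  -4  -4]
 [ -5  -5  -6  -5  -4  -5  -4  -4  -2  -4  -3  -3  -2  -3  -5  -5  -6  -7]
 [ -4  -6  -4  -6  -5  -4  -4  -5   3  13  13  14   5  -3  -5  -5  -5  -3]
 [ -4  -5  -6  -7  -6  -6  -4   0  20  48  59  58  32   5  -4  -4  -4  -6]
 [ -4  -4  -4  -6  -7  -4  -4   4  44  94 113 109  62  15   0  -3  -1  -2]
 [ -3  -5  -4  -4  -3  -2  -3   7  53 109 134 122  64  16   0   1   1   1]
 [  0   0  -1  -1   0   0   0   6  40  92 125 110  53  14   2   1   1   1]
 [  1   2   0   2   2   2   2   4  26  66  94  84  39  10   3   1   1   2]
 [  2   2   2   2   1   1   3   4  14  37  52  43  20   4   1   1   0   1]
 [  2   1   2   2   1   1   3   3   7  13  19  15   5   3   1   2   1   2]]
```

```bash
python3 -m crank '[[0,-0.2,-0.03,0,0,0,0],[0,0,0,0,0,0,0],[0,0,0,0,0,0,0],[0,0,0,0,0,0,0]]'
python3 - <<'E'
from col import *
a=r.read_camera("side");b=r.read_camera("top")
comps(a,"side",(315,120,365,180));comps(b,"top",(180,190,225,225))
w=np.clip(b[200:206,194:206,0].astype(float)-b[200:206,194:206,1]-4,0,None);print("line cols",(w*np.arange(194,206)).sum(1)/w.sum(1))
for c in("side","top"):
    for x in r.landmark_of("pointer",c)[:1]:
      p=atz(c,x["uv"],.226);print(c,np.round(x["uv"],1),round(x["score"],2),[p@sx,p@sy])
for c,l in(("side","lid_edge"),("side","petri_dish")): print(l,[np.round(x["uv"],1) for x in r.landmark_of(l,c)])
o=r.get_obs();print(o["force"],o["opening"],o["joint_positions"])
E
```

```text
time_s: 24.6
eef_pos: [0.5248, -0.0066, 0.2153]
ee_rot: [179.9, -0.0, 95.4]
force: [6.4, 3.9, -2.4]
opening: 0.0315
finger_force: 30.0
side red [328.9 159.9] [326 157  10   8  32] P [0.5094 0.1761 0.227 ] stand [0.5237 0.1274]
side yel [338.2 166.6] [336 164   6   6  25] P [0.5445 0.177  0.227 ] stand [0.5588 0.125 ]
top red [201.1 209.6] [199 202   5  11  33] P [0.5088 0.1768 0.227 ] stand [0.5231 0.1282]
top yel [200.2 197.3] [198 195   5   6  25] P [0.542  0.1797 0.227 ] stand [0.5565 0.1279]
line cols [200.3158 200.358  200.4904 200.5625 200.5888 200.6727]
side [336.8 162.4] 0.75 [np.float64(0.5454083450540869), np.float64(0.13551743104165578)]
top [202.6 201.6] 0.75 [np.float64(0.5443708307329331), np.float64(0.12252633987573346)]
lid_edge [array([ 89.5, 231.9]), array([294. , 224.4]), array([205.6, 201.3]), array([242.6, 229.9])]
petri_dish [array([295.6, 227.2])]
[ 6.4163  3.9715 -1.434 ] 0.03149761576202268 [-42.5542   9.413   41.1906 110.5685  -6.9857  62.4316   6.9044]
```

```bash
python3 -c "
from bench import r
print(r.sign_off())"
```

```text
the job is handed in; nothing more can be done
None
```

The job is handed in at about 25 s. The amber cover was lowered slowly to a hard stop, but I overpressed to 96 N on the fingers before backing off. I confirmed it shut from that stop and a picture, not from a measured angle. The boom is held with the button squeezed in (30 N grip) and its pointer on the clip's line to within about 1 mm by the top camera. By that camera the clip has not moved, and I saw nothing else disturbed, though I did not check the other things one by one.

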